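# Fit the mask on the optical reader and hold the vial over its window

### The job

Lower the dark mask plate over the two pins of the white optical reader until it lies flush on the seat, and let go of it. Then lift the black-capped vial out of the blue stand, carry it clear of the things standing in between, and hold it upright and centred over the round window of the plate, with its bottom about 1 cm above the plate and never touching plate or reader. Finish while still holding it there, steady; leave the other two vials in the stand, and do not shift or tip the frosted case or the dropper bottle.

Things in the scene. Friction and masses are not known exactly. Their poses are not given: they have to be found in the camera images.
- reader: Optical reader, fixed: white housing 100 (x) x 160 (y) x 35 mm with a small display and three buttons on its front (-x) side; on top a raised aluminium seat 70 x 134 mm whose face is 38 mm above the bench, with a green lens and two upright steel locating pins. Origin: centre of the housing's underside, on the bench; z up.
- reader_seat (a point): Lens centre on the seat's face, 8 mm to +x of the reader's origin, 38 mm above the bench; axes as the reader. The pins stand at y = +46 and -46 mm from here: diameter 10 mm, straight for 10 mm, then a cone narrowing to 5 mm at the tip, 16 mm above the seat.
- mask: Loose dark plate, about 200 g, 56 (x) x 120 (y) x 10 mm, flat on the bench: 12.5 mm holes at y = +46 and -46 mm, a 26 mm window in the middle. On the middle 44 mm of each long side a 6 mm thick rail, level with the plate's outer side, rises to 20 mm above the underside: grip from above across the 56 mm (x). Origin: centre of underside; z up. Same after a half turn about z, fits either way round.
- mask_window (a point): Centre of the window at the level of the plate's upper face (10 mm above the plate's underside); same axes as the mask. The rails' tops are 10 mm above this level, 44 mm apart inside.
- stand: Blue vial stand, fixed: block 54 (x) x 170 (y) x 28 mm with three blind holes of 21.5 mm diameter at y = -50, 0 and +50 mm, 22 mm deep (hole floors 6 mm above the bench). Origin: centre of the underside, on the bench; z up.
- vial_black: Loose glass vial with a BLACK cap and greenish contents, the one to hold; about 12 g, diameter 19 mm, 54 mm tall (cap: top 12 mm, as wide as the body). It stands in any one of the stand's three holes, its top 32 mm showing above the stand, leaning up to 0.07 rad. Origin: centre of its bottom; z along it, up.
- vial_white_a: Like the black-capped vial but with a WHITE cap; stands in another hole of the stand and stays there. Origin: centre of its bottom.
- vial_white_b: Second vial with a WHITE cap, in the remaining hole, stays there. Origin: centre of its bottom.
- case: Frosted white plastic case, loose, standing on edge between the stand and the reader: 36 (x) x 153 (y) x 86 mm tall in its own axes. Origin: centre of its underside. To be left alone.
- dropper: Amber dropper bottle with a black rubber bulb, loose, standing on the bench: diameter 33 mm, 102 mm tall. Origin: centre of its underside. To be left alone.

How it is judged:
On the way:
1. the mask plate lies flush on the reader's seat, over both pins, and has been let go (z of mask in the frame of reader_seat between -0.002 and 0.002 m and horizontal distance between mask and reader_seat below 0.004 m and angle between the y axis of mask and the y axis of reader_seat, either way round below 0.06 rad and linear speed of mask below 0.01 m/s and contact force between the fingers and mask below 0.1 N), for 0.2 s.
At the end, for the whole second after the job is handed in: The plate lies flush (2 mm) on the seat over both pins, not touched by the fingers; the fingers hold the black-capped vial still and upright (0.15 rad), its bottom centre within 6 mm of the window's centre sideways and 3 to 18 mm above the plate's upper face, touching neither plate nor reader (all of step 1 and z of vial_black in the frame of mask_window between 0.003 and 0.018 m and horizontal distance between vial_black and mask_window below 0.006 m and angle between vial_black's own z axis and vertical below 0.15 rad and linear speed of vial_black below 0.01 m/s and contact force between vial_black and the fingers above 0.5 N and contact force between vial_black and mask below 0.05 N and contact force between vial_black and reader below 0.05 N); the arm keeps its last pose, push and grip.
It fails at once if the black-capped vial touches the plate or the reader (contact force between vial_black and mask above 0.3 N or contact force between vial_black and reader above 0.3 N).
It fails at once if a white-capped vial is shifted by more than 20 mm or tipped (distance of vial_white_a from where it was at the start of the episode above 0.02 m or angle between vial_white_a's own z axis and vertical above 0.3 rad).
It fails at once if a white-capped vial is shifted by more than 20 mm or tipped (distance of vial_white_b from where it was at the start of the episode above 0.02 m or angle between vial_white_b's own z axis and vertical above 0.3 rad).
It fails at once if the frosted case is shifted by more than 20 mm or tipped (distance of case from where it was at the start of the episode above 0.02 m or angle between case's own z axis and vertical above 0.3 rad).
It fails at once if the dropper bottle is shifted by more than 20 mm or tipped (distance of dropper from where it was at the start of the episode above 0.02 m or angle between dropper's own z axis and vertical above 0.3 rad).
It also fails if it takes over 69 s, if anything falls off the work surface, if the arm or the gripper's body presses on something with over 40 N, if the wrist force passes 120 N, or if a joint passes its speed limit or range.

### The arm

A 6-joint arm with a two-finger parallel gripper is mounted at the origin on a cart in front of the work surface, level with it; the furniture and walls round the work are solid. World frame = base frame: x ahead of the robot, y to its left, z up, the work surface at z = 0. Lengths are in m, angles in rad, forces in N, time in s.
With the tool pointing down it reaches from about 0.35 to 0.85 m from the base axis. Payload 8.1 kg.
Tool frame: the origin (TCP) lies at the centre of the arm's flange, where the gripper is bolted on; the fingertips stand 186 mm ahead of it and the grasp point (between the pads) lies 167 mm ahead of it; z points along the fingers, y is the line along which they close (so a half turn about z gives the same grasp; the last joint's range is limited). The gripper opens to 93 mm and grips with 3 to 60 N. Pads are 15 mm wide; open, the fingers measure 128 mm over their backs; the gripper's body (75 mm by 188 mm) begins 65 mm behind the grasp point.
Start: joints at [1.105, 0.13, 1.488, -0, 1.523, -0.085], TCP at [0.223, 0.557, 0.405] pointing down, gripper open.
Joint ranges: [-2.96, 2.96], [-0.89, 2.26], [0.02, 2.5], [-1.34, 4.48], [0, 2.73], [-2.66, 2.66]. Speed limits (rad/s): [2.39, 2.39, 2.79, 3.14, 3.14, 3.14].

### API

Orientations are given as a rotation vector (axis times angle).
In Python, from plant import read_state, read_camera, camera_params, robot gives the robot as it stands.
- The arm moves only by the tool carry_out, never from a script. Its argument "targets" is a list of rows, each an object of numbers: "hand": the opening in per cent of the stroke, from 0 (shut) to 100 (fully open); "x", "y", "z": the shift along the tool's x, y, z in m; "ax", "ay", "az": the turn, a rotation vector about the tool's x, y, z in rad. In form: [{"hand": .., "x": .., "y": .., "z": .., "ax": .., "ay": .., "az": ..}, ...]. A call has 1 to 8 rows; each row is the pose to reach, as a shift and turn from the pose commanded when the call began, along the tool's axes at that moment; what a row does not reach only later rows make up. A row lasts 1/8 s, in which the tool goes at most 62.5 mm and 10.7 degrees, less where a joint would pass 70% of its speed; a pose out of reach is approached as far as the arm can. A call with a gripper value outside its range is refused whole. The fingers move at their own pace and stop on an object; "newtons" is the grip in N (left out, the last holds). Time passes only in rows, so rows that repeat a pose let the fingers close. It gives the time, the measured TCP pose, the force, the opening and the grip force at its end, in the units of the state.
- read_state(): the state, without advancing time (a new reading comes with each control period).
- read_camera(name): name is "scene" or "top"; returns (picture, depth): 420x560x3 uint8, blue, green, red; 420x560 float32, m along the optical axis (not along the pixel's ray), 0 where there is no reading.
- camera_params(name): a dict with "fx", "fy", "cx", "cy" (pixels), "position" and "rotation" of the camera in the world. Camera axes: x right, y up, looking along -z (the intrinsics and any distortion apply to the point x, -y, -z); pixel columns grow to the right and rows downward; lengths in m; the calibration is good to about 2 mm. A picture is of the moment at which its call begins. camera_params takes no time and is no camera call.
- robot.close_job(): hands the job in; it is judged then, once.
The state is a dict: "t": time; "q": joint angles; "dq": joint speeds; "joint_torque": joint torques, N m; "tool_pos": TCP position; "orientation": TCP orientation; "force": force on the tool from outside, world axes, zero at the start; "wrist_torque": the same for the moment, N m; "opening": finger opening in m; "gripper_force": force on a finger pad.
Only numpy, scipy, OpenCV 4.12 (cv2) and the standard library are available. Lean on these libraries where they do the work, as an engineer would, in place of code of your own. Each camera call takes 0.05 s, during which the arm holds its last target. There are 200 camera calls.

## Working session

There is one attempt and no reset: what is moved stays moved. The work goes in short steps, Python scripts to look and compute and a tool call to move; the robot and the scene stay as the last step left them, time stands still between calls to the robot, and variables do not carry over. Pictures are saved under pics/ and viewed, at most 10 in all, crops included, and the job is handed in when it is done.

Besides the shell and the picture viewer there is one more tool, called after "Call:" as a command line: name --argument value ..., lists and objects as JSON in quotes. carry_out: Moves the arm, as the interface text tells. Its arguments: {"type":"object","properties":{"targets":{"type":"array","items":{"type":"object","properties":{"hand":{"type":"number"},"x":{"type":"number"},"y":{"type":"number"},"z":{"type":"number"},"ax":{"type":"number"},"ay":{"type":"number"},"az":{"type":"number"}}}},"newtons":{"type":"number"}},"required":["targets"]}

```bash
mkdir -p pics; cat > h.py <<'E'
import numpy as np,cv2
from scipy.spatial.transform import Rotation as R
from plant import read_state,read_camera,camera_params,robot
def cloud(name):
    im,d=read_camera(name);c=camera_params(name)
    v,u=np.mgrid[0:420,0:560]
    P=np.stack([(u-c['cx'])/c['fx']*d,-(v-c['cy'])/c['fy']*d,-d],-1)
    W=P@np.array(c['rotation']).T+np.array(c['position'])
    W[d==0]=np.nan
    return im,d,W
E
python3 - <<'E'
from h import *
for n in('top','scene'):
    im,d,W=cloud(n);cv2.imwrite(f'pics/{n}0.png',im);np.savez(f'{n}0.npz',im=im,d=d,W=W);print({k:np.round(v,3).tolist() if not isinstance(v,str) else v for k,v in camera_params(n).items()})
print(read_state())
E
```

```text
Traceback (most recent call last):
  File "h.py", line 8, in cloud
    W=P@np.array(c['rotation']).T+np.array(c['position'])
      ~~~~~~~~~~~~~~~~~~~~~~~~~~~^~~~~~~~~~~~~~~~~~~~~~~~
ValueError: operands could not be broadcast together with shapes (420,560) (3,)
```

```bash
sed -i "s/np.array(c\['rotation'\]).T/R.from_rotvec(c['rotation']).as_matrix().T/" h.py
python3 - <<'E'
from h import *
for n in('top','scene'):
    print(camera_params(n))
    im,d,W=cloud(n);cv2.imwrite(f'pics/{n}0.png',im);np.savez(f'{n}0.npz',im=im,d=d,W=W)
    print(np.round(W[::105,::140],3).tolist())
print(read_state())
E
```

```text
{'fx': 382.88781779102374, 'fy': 382.88781779102374, 'cx': 284.7537808582471, 'cy': 212.3857264953605, 'position': array([ 0.39544676, -0.02248219,  0.95944746]), 'rotation': array([ 0.13749356, -0.15159676, -1.55421044])}
[[[0.98, 0.58, 0.239], [0.982, 0.283, 0.243], [0.98, -0.013, 0.253], [0.98, -0.305, 0.259]], [[0.805, 0.649, 0.106], [0.799, 0.309, 0.131], [0.868, -0.014, -0.0], [0.875, -0.393, -0.001]], [[0.571, 0.69, 0.002], [0.576, 0.337, 0.001], [0.58, -0.018, 0.003], [0.585, -0.376, 0.002]], [[0.314, 0.657, -0.005], [0.317, 0.318, -0.001], [0.321, -0.021, -0.001], [0.324, -0.362, 0.0]]]
{'fx': 444.21938245209435, 'fy': 444.21938245209435, 'cx': 282.71022281905863, 'cy': 204.94657382632374, 'position': array([ 0.18010315, -0.43227771,  0.7222462 ]), 'rotation': array([ 0.65336531, -0.25389285, -0.73696874])}
[[[0.449, 0.961, 0.147], [0.706, 0.664, 0.162], [0.973, 0.411, 0.157], [0.979, 0.011, 0.294]], [[0.29, 0.749, 0.0], [0.551, 0.497, -0.002], [0.785, 0.216, 0.027], [0.966, -0.057, 0.08]], [[0.13, 0.96, -0.486], [0.361, 0.196, -0.001], [0.571, -0.009, -0.0], [0.78, -0.211, -0.001]], [[-0.074, 0.778, -0.746], [0.287, 0.434, -0.752], [0.409, -0.179, 0.0], [0.584, -0.348, 0.0]]]
{'t': 0.15, 'q': array([ 1.10458711e+00,  1.31008824e-01,  1.48899594e+00, -2.35013654e-06,
        1.52299450e+00, -8.54183960e-02]), 'dq': array([-0.00208235, -0.00305191, -0.00196653, -0.00164811,  0.00111502,
       -0.00065068]), 'joint_torque': array([ 3.82643484e-04, -5.60474432e+01, -4.92335522e+01,  7.68694561e-02,
        3.04227427e-02, -9.65380787e-05]), 'tool_pos': array([0.22290932, 0.55688065, 0.40393383]), 'orientation': array([-5.94465161e-01, -3.08444785e+00,  2.12673659e-03]), 'force': array([-0.15096564,  0.47068348, -0.18963234]), 'wrist_torque': array([-0.00320681, -0.00581567,  0.01912357]), 'gripper_force': 0.0, 'opening': 0.09287225598128515}
```

View pics/top0.png

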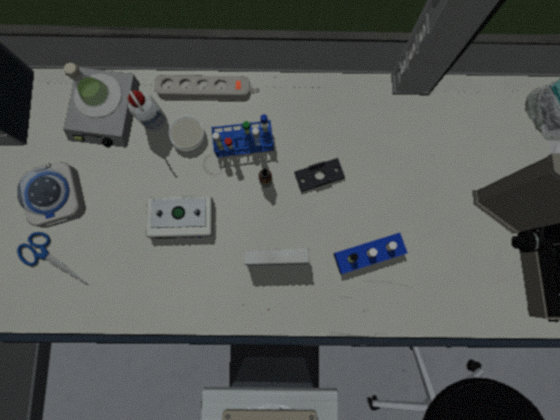

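View pics/scene0.png

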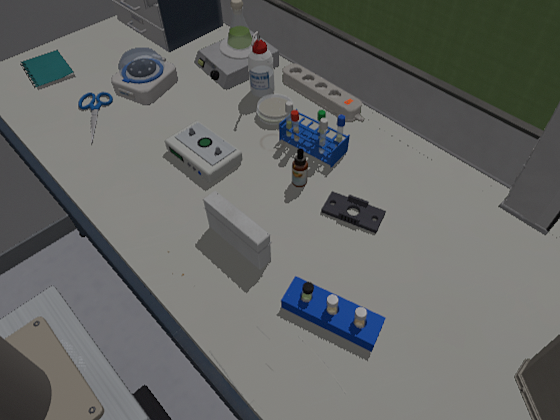

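```bash
python3 - <<'E'
from h import *
D=np.load('top0.npz');im,W=D['im'],D['W'];g=im.max(2)
def rect(m,box,name,zs=None):
    x0,y0,x1,y1=box;s=np.zeros(m.shape,bool);s[y0:y1,x0:x1]=1
    p=W[m&s];p=p[~np.isnan(p[:,0])]
    r=cv2.minAreaRect((p[:,:2]*1000).astype(np.float32));b=cv2.boxPoints(r)
    e=max([(b[1]-b[0]),(b[2]-b[1])],key=lambda v:np.hypot(*v))
    print(name,len(p),np.round(r[0],1),np.round(r[1],1),'longdir deg',np.degrees(np.arctan2(e[1],e[0])).round(1),'z med/max',np.round([np.median(p[:,2]),p[:,2].max()],4))
Z=W[...,2]
B=dict(mask=(288,150,352,202),reader=(140,185,222,245),case=(238,238,318,290),stand=(325,225,415,285),drop=(255,165,278,192))
rect((g<75),B['mask'],'mask')
rect((Z>.028)&(Z<.05),B['reader'],'reader top')
rect((Z>.0365)&(Z<.042),B['reader'],'seat')
rect((Z>.075),B['case'],'case')
rect((Z>.02)&(Z<.034),B['stand'],'stand')
rect((Z>.04),B['stand'],'vials')
rect((Z>.03),B['drop'],'drop')
rect((Z>.08),B['drop'],'drop')
for n,t in (('top',[(140,180,230,250),(285,150,355,205),(325,225,415,285)]),('scene',[(150,110,250,190),(310,180,395,240),(270,270,390,350)])):
    im=cv2.imread(f'pics/{n}0.png');o=[cv2.convertScaleAbs(cv2.resize(im[b:d,a:c],(400,300),interpolation=2),alpha=1.5) for a,b,c,d in t]
    cv2.imwrite(f'/tmp/{n}.png',np.hstack(o[:3]))
a=cv2.imread('/tmp/top.png');b=cv2.imread('/tmp/scene.png')
cv2.imwrite('pics/crop.png',cv2.resize(np.vstack([a,b]),(800,400),interpolation=cv2.INTER_AREA))
E
```

```text
mask 1033 [ 668.7 -118.7] [ 64.7 119.5] longdir deg -71.2 z med/max [0.0106 0.0258]
reader top 2598 [555.6 230.5] [100.8 161. ] longdir deg -88.1 z med/max [0.0375 0.0498]
seat 1599 [555.2 229.2] [ 95.5 157.9] longdir deg -87.0 z med/max [0.0387 0.042 ]
case 946 [457.1  -9.7] [ 32.2 148.6] longdir deg -87.9 z med/max [0.087  0.0918]
stand 1347 [ 472.3 -239.6] [ 54.  171.3] longdir deg -72.2 z med/max [0.0288 0.0337]
vials 191 [ 472.7 -237.8] [ 19.6 114. ] longdir deg -73.4 z med/max [0.0595 0.0635]
drop 182 [651.9  20.2] [26.4 33. ] longdir deg -73.5 z med/max [0.0632 0.1069]
drop 32 [655.2  20.1] [ 9.9 13.1] longdir deg -6.4 z med/max [0.097  0.1069]
```

View pics/crop.png

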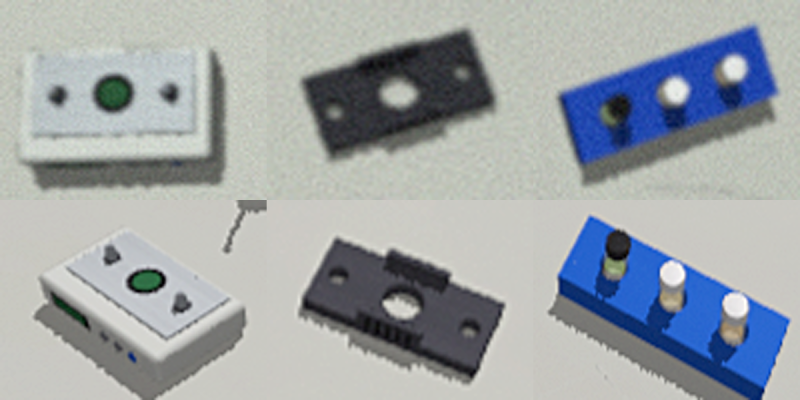

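```bash
cat >> h.py <<'E'
def onplane(name,u,v,z):
    c=camera_params(name);r=R.from_rotvec(c['rotation']).apply([(u-c['cx'])/c['fx'],-(v-c['cy'])/c['fy'],-1.])
    p=np.array(c['position']);return (p+r*(z-p[2])/r[2])
def proj(name,P):
    c=camera_params(name);q=R.from_rotvec(c['rotation']).inv().apply(np.atleast_2d(P)-c['position'])
    return np.c_[c['cx']+c['fx']*q[:,0]/-q[:,2],c['cy']+c['fy']*q[:,1]/q[:,2]]
E
python3 - <<'E'
from h import *
def blobs(name,m,box,z,amin,amax,tag):
    x0,y0,x1,y1=box
    n,l,s,c=cv2.connectedComponentsWithStats(m[y0:y1,x0:x1].astype(np.uint8))
    for i in range(1,n):
        if amin<=s[i,4]<=amax:
            u,v=c[i]+[x0,y0];print(name,tag,s[i,4],np.round([u,v],1),np.round(onplane(name,u,v,z)[:2]*1000,1))
for n,br,bm,bv in(('top',(155,195,205,230),(296,160,344,192),(335,232,405,275)),('scene',(170,120,235,170),(325,195,382,228),(290,275,375,335))):
    im=cv2.imread(f'pics/{n}0.png').astype(int);b,g,r=im[...,0],im[...,1],im[...,2];mx=im.max(2)
    blobs(n,(g-r>18)&(g-b>5),br,.038,8,300,'lens')
    blobs(n,(mx<110),br,.046,4,400,'pin/dark')
    blobs(n,(mx>75),bm,.005,4,200,'holes')
    blobs(n,(im.min(2)>110),bv,.054,10,200,'white cap')
    blobs(n,(mx<50),bv,.054,10,300,'black cap')
E
```

```text
top lens 69 [177.8 212.1] [564.7 231.2]
top pin/dark 170 [177.8 212.4] [562.6 228.9]
top pin/dark 44 [159.1 213.2] [559.9 274.1]
top pin/dark 40 [197.1 212.3] [563.4 182.5]
top pin/dark 5 [194. 226.] [529.8 188.1]
top pin/dark 5 [200.4 226.2] [529.5 172.7]
top pin/dark 6 [158.8 227.2] [525.9 272.2]
top holes 186 [306.6 163.2] [704.2 -85.6]
top holes 42 [341.6 164.6] [ 701.9 -176.7]
top holes 57 [319.2 175.4] [ 671.8 -118.1]
top holes 37 [297.2 186.7] [640.9 -61.5]
top holes 4 [302.5 180.5] [657.7 -74.9]
top holes 184 [332.7 187.6] [ 639.9 -152.7]
top white cap 22 [403.  234.9] [ 513.3 -312.7]
top white cap 43 [392.4 245. ] [ 488.8 -286.2]
top white cap 45 [372.6 251.7] [ 472.4 -238.6]
top white cap 30 [336.1 270.3] [ 428.  -151.5]
top black cap 47 [353.4 257.4] [ 458.5 -192.7]
scene lens 67 [204.4 141.8] [563.1 230.2]
scene lens 20 [176. 154.] [494.5 242.7]
scene pin/dark 41 [191.3 131.8] [557.7 269.9]
scene pin/dark 74 [202.6 153.1] [533.9 196.3]
scene pin/dark 132 [204.4 141.9] [558.5 222. ]
scene pin/dark 387 [181.1 160.5] [487.  210.6]
scene pin/dark 46 [217.3 151.1] [560.8 179. ]
scene pin/dark 122 [228.3 165.1] [550.9 129.1]
scene holes 23 [326.3 197.4] [661.  -55.2]
scene holes 10 [345.3 195.3] [694.3 -79.3]
scene holes 62 [352.6 212.1] [ 670.8 -119.5]
scene holes 4 [374.2 219.2] [ 688.  -162.2]
scene holes 14 [380.4 224.7] [ 686.  -179.4]
scene white cap 90 [332.  299.1] [ 472.9 -236.7]
scene white cap 164 [298.  330.2] [ 394.3 -235.9]
scene black cap 102 [307.6 287.9] [ 458.8 -194.4]
```

```bash
cat >> h.py <<'E'
def to(x,y,z,deg):
    "TCP target (m), tool y (closing) direction at deg in world; prints tool-frame move"
    s=read_state();T=R.from_rotvec(s['orientation']);best=None
    for k in(0,180):
        a=np.radians(deg+k);yv=np.array([np.cos(a),np.sin(a),0]);zv=np.array([0,0,-1.])
        G=R.from_matrix(np.c_[np.cross(yv,zv),yv,zv]);rv=(T.inv()*G).as_rotvec()
        if best is None or np.linalg.norm(rv)<np.linalg.norm(best): best=rv
    d=np.array([x,y,z])-s['tool_pos']
    Y=T.as_matrix()[:,1]
    print('shift',np.round(T.inv().apply(d),4),'turn',np.round(best,3),'t',round(s['t'],2),'pos',np.round(s['tool_pos'],4),'closedir',np.degrees(np.arctan2(Y[1],Y[0])).round(2),'q6',s['q'][5].round(2),'F',np.round(s['force'],1),'open',s['opening'].round(4),'grip',round(s['gripper_force'],1))
E
python3 - <<'E'
from h import *
to(.671,-.119,.26,18.8)
D=np.load('top0.npz');W=D['W'];x,y,z=W[...,0],W[...,1],W[...,2]
for n,a in dict(readerbody=(.45,.68,.18,.28),maskbody=(.56,.78,-.18,-.06),standbody=(.35,.58,-.25,-.14)).items():
    m=(x>a[0])&(x<a[1])&(y>a[2])&(y<a[3]);print(n,np.nanmax(z[m]))
E
```

```text
Traceback (most recent call last):
  File "h.py", line 26, in to
    print('shift',np.round(T.inv().apply(d),4),'turn',np.round(best,3),'t',round(s['t'],2),'pos',np.round(s['tool_pos'],4),'closedir',np.degrees(np.arctan2(Y[1],Y[0])).round(2),'q6',s['q'][5].round(2),'F',np.round(s['force'],1),'open',s['opening'].round(4),'grip',round(s['gripper_force'],1))
                                                                                                                                                                                                                                           ^^^^^^^^^^^^^^^^^^
AttributeError: 'float' object has no attribute 'round'
```

```bash
sed -i "s/s\['opening'\].round(4)/round(s['opening'],4)/" h.py
python3 - <<'E'
from h import *
to(.671,-.119,.26,18.8)
D=np.load('top0.npz');W=D['W'];x,y,z=W[...,0],W[...,1],W[...,2]
for n,a in dict(readerbody=(.45,.68,.18,.28),maskbody=(.56,.78,-.18,-.06),standbody=(.35,.58,-.25,-.14)).items():
    m=(x>a[0])&(x<a[1])&(y>a[2])&(y<a[3]);print(n,np.nanmax(z[m]))
E
```

```text
shift [-0.6672 -0.4607  0.1445] turn [-0.001  0.     0.862] t 0.15 pos [0.2229 0.5569 0.4039] closedir 68.18 q6 -0.09 F [-0.2  0.5 -0.2] open 0.0929 grip 0.0
readerbody 0.05812138283044321
maskbody 0.0257909791459473
standbody 0.06332637068949021
```

Call:
carry_out --targets '[{"hand": 100, "x": -0.055, "y": -0.038, "z": 0.005, "az": 0.07}, {"hand": 100, "x": -0.11, "y": -0.076, "z": 0.01, "az": 0.14}, {"hand": 100, "x": -0.16, "y": -0.11, "z": 0.016, "az": 0.21}, {"hand": 100, "x": -0.21, "y": -0.145, "z": 0.022, "az": 0.28}, {"hand": 100, "x": -0.26, "y": -0.18, "z": 0.028, "az": 0.35}, {"hand": 100, "x": -0.31, "y": -0.214, "z": 0.034, "az": 0.42}, {"hand": 100, "x": -0.36, "y": -0.248, "z": 0.04, "az": 0.49}, {"hand": 100, "x": -0.41, "y": -0.283, "z": 0.045, "az": 0.56}]'

```text
schema error: expected keys hand, x, y, z, ax, ay, az
```

```bash
python3 -c "
from h import *
to(.671,-.119,.26,18.8)"
```

```text
shift [-0.6672 -0.4607  0.1445] turn [-0.001  0.     0.862] t 0.15 pos [0.2229 0.5569 0.4039] closedir 68.18 q6 -0.09 F [-0.2  0.5 -0.2] open 0.0929 grip 0.0
```

Call:
carry_out --targets '[{"hand": 100, "x": -0.03, "y": -0.02, "z": 0.005, "ax": 0, "ay": 0, "az": 0.05}, {"hand": 100, "x": -0.08, "y": -0.055, "z": 0.01, "ax": 0, "ay": 0, "az": 0.12}, {"hand": 100, "x": -0.13, "y": -0.09, "z": 0.016, "ax": 0, "ay": 0, "az": 0.2}, {"hand": 100, "x": -0.18, "y": -0.125, "z": 0.022, "ax": 0, "ay": 0, "az": 0.28}, {"hand": 100, "x": -0.23, "y": -0.16, "z": 0.028, "ax": 0, "ay": 0, "az": 0.35}, {"hand": 100, "x": -0.28, "y": -0.194, "z": 0.034, "ax": 0, "ay": 0, "az": 0.42}, {"hand": 100, "x": -0.33, "y": -0.228, "z": 0.04, "ax": 0, "ay": 0, "az": 0.49}, {"hand": 100, "x": -0.38, "y": -0.263, "z": 0.045, "ax": 0, "ay": 0, "az": 0.56}]'

```text
t: 1.15
tool_pos: [0.4786, 0.1698, 0.3594]
orientation: [-1.427, -2.799, -0.0]
force: [0.7, 0.3, -0.5]
opening: 0.0929
gripper_force: 0.0
```

```bash
python3 -c "
from h import *
to(.671,-.119,.26,18.8)"
```

```text
shift [-0.3467 -0.014   0.0994] turn [ 0.  -0.   0.3] t 1.15 pos [0.4786 0.1698 0.3594] closedir 35.97 q6 -0.39 F [ 0.7  0.3 -0.5] open 0.0929 grip 0.0
```

Call:
carry_out --targets '[{"hand": 100, "x": -0.055, "y": -0.002, "z": 0.0, "ax": 0, "ay": 0, "az": 0.05}, {"hand": 100, "x": -0.11, "y": -0.004, "z": 0.0, "ax": 0, "ay": 0, "az": 0.1}, {"hand": 100, "x": -0.17, "y": -0.007, "z": 0.0, "ax": 0, "ay": 0, "az": 0.15}, {"hand": 100, "x": -0.23, "y": -0.009, "z": 0.01, "ax": 0, "ay": 0, "az": 0.2}, {"hand": 100, "x": -0.28, "y": -0.011, "z": 0.03, "ax": 0, "ay": 0, "az": 0.25}, {"hand": 100, "x": -0.32, "y": -0.013, "z": 0.06, "ax": 0, "ay": 0, "az": 0.3}, {"hand": 100, "x": -0.347, "y": -0.014, "z": 0.09, "ax": 0, "ay": 0, "az": 0.3}, {"hand": 100, "x": -0.347, "y": -0.014, "z": 0.1, "ax": 0, "ay": 0, "az": 0.3}]'

```text
t: 2.15
tool_pos: [0.6705, -0.1185, 0.2561]
orientation: [-1.827, -2.551, 0.003]
force: [-0.5, 0.2, 0.5]
opening: 0.0932
gripper_force: 0.0
```

```bash
python3 -c "
from h import *
to(.671,-.119,.182,18.8)"
```

```text
shift [-0.0008  0.0006  0.0741] turn [-0.004 -0.002 -0.   ] t 2.15 pos [ 0.6705 -0.1185  0.2561] closedir 18.78 q6 -0.58 F [-0.5  0.2  0.5] open 0.0932 grip 0.0
```

Call:
carry_out --newtons 25 --targets '[{"hand": 100, "x": 0, "y": 0, "z": 0.02, "ax": 0, "ay": 0, "az": 0}, {"hand": 100, "x": 0, "y": 0, "z": 0.04, "ax": 0, "ay": 0, "az": 0}, {"hand": 100, "x": 0, "y": 0, "z": 0.055, "ax": 0, "ay": 0, "az": 0}, {"hand": 100, "x": 0, "y": 0, "z": 0.06, "ax": 0, "ay": 0, "az": 0}, {"hand": 100, "x": 0, "y": 0, "z": 0.06, "ax": 0, "ay": 0, "az": 0}]'

```text
t: 2.78
tool_pos: [0.6711, -0.1168, 0.1996]
orientation: [-1.826, -2.556, 0.0]
force: [0.5, -0.0, -0.5]
opening: 0.0935
gripper_force: 0.0
```

```bash
python3 -c "
from h import *
to(.671,-.119,.190,18.8)"
```

```text
shift [-0.0021 -0.0008  0.0096] turn [-0.    -0.     0.002] t 2.77 pos [ 0.6711 -0.1168  0.1996] closedir 18.92 q6 -0.58 F [ 0.5 -0.  -0.5] open 0.0935 grip 0.0
```

Call:
carry_out --newtons 25 --targets '[{"hand": 100, "x": -0.002, "y": -0.001, "z": 0.006, "ax": 0, "ay": 0, "az": 0}, {"hand": 100, "x": -0.002, "y": -0.001, "z": 0.0095, "ax": 0, "ay": 0, "az": 0}, {"hand": 100, "x": -0.002, "y": -0.001, "z": 0.0095, "ax": 0, "ay": 0, "az": 0}, {"hand": 50, "x": -0.002, "y": -0.001, "z": 0.0095, "ax": 0, "ay": 0, "az": 0}, {"hand": 50, "x": -0.002, "y": -0.001, "z": 0.0095, "ax": 0, "ay": 0, "az": 0}, {"hand": 50, "x": -0.002, "y": -0.001, "z": 0.0095, "ax": 0, "ay": 0, "az": 0}, {"hand": 50, "x": -0.002, "y": -0.001, "z": 0.0095, "ax": 0, "ay": 0, "az": 0}, {"hand": 50, "x": -0.002, "y": -0.001, "z": 0.0095, "ax": 0, "ay": 0, "az": 0}]'

```text
t: 3.78
tool_pos: [0.671, -0.1192, 0.1904]
orientation: [1.826, 2.556, 0.0]
force: [1.1, 0.3, -0.8]
opening: 0.0562
gripper_force: 25.0
```

```bash
python3 -c "
from h import *
to(.564,.2307,.28,2.0)"
```

```text
shift [ 0.3656  0.0122 -0.0897] turn [0.    0.    0.295] t 3.77 pos [ 0.671  -0.1192  0.1904] closedir 18.91 q6 -0.58 F [ 1.1  0.3 -0.8] open 0.0562 grip 25.0
```

Call:
carry_out --newtons 30 --targets '[{"hand": 50, "x": 0, "y": 0, "z": -0.02, "ax": 0, "ay": 0, "az": 0}, {"hand": 50, "x": 0, "y": 0, "z": -0.06, "ax": 0, "ay": 0, "az": 0}, {"hand": 50, "x": 0, "y": 0, "z": -0.1, "ax": 0, "ay": 0, "az": 0}, {"hand": 50, "x": 0.01, "y": 0, "z": -0.14, "ax": 0, "ay": 0, "az": 0}, {"hand": 50, "x": 0.04, "y": 0, "z": -0.15, "ax": 0, "ay": 0, "az": 0.05}, {"hand": 50, "x": 0.09, "y": 0.003, "z": -0.15, "ax": 0, "ay": 0, "az": 0.1}, {"hand": 50, "x": 0.14, "y": 0.005, "z": -0.15, "ax": 0, "ay": 0, "az": 0.15}, {"hand": 50, "x": 0.19, "y": 0.007, "z": -0.15, "ax": 0, "ay": 0, "az": 0.2}]'

```text
t: 4.78
tool_pos: [0.6152, 0.0641, 0.3417]
orientation: [2.074, 2.358, 0.001]
force: [0.4, 0.9, -2.3]
opening: 0.0558
gripper_force: 30.0
```

```bash
python3 -c "
from h import *
to(.564,.2307,.28,2.0)"
```

```text
shift [ 0.1718 -0.0296  0.0617] turn [0.001 0.    0.093] t 4.78 pos [0.6152 0.0641 0.3417] closedir 7.33 q6 -0.11 F [ 0.4  0.9 -2.3] open 0.0558 grip 30.0
```

Call:
carry_out --targets '[{"hand": 50, "x": 0.045, "y": -0.008, "z": 0, "ax": 0, "ay": 0, "az": 0.03}, {"hand": 50, "x": 0.09, "y": -0.016, "z": 0, "ax": 0, "ay": 0, "az": 0.06}, {"hand": 50, "x": 0.13, "y": -0.023, "z": 0.01, "ax": 0, "ay": 0, "az": 0.09}, {"hand": 50, "x": 0.16, "y": -0.028, "z": 0.03, "ax": 0, "ay": 0, "az": 0.093}, {"hand": 50, "x": 0.172, "y": -0.03, "z": 0.05, "ax": 0, "ay": 0, "az": 0.093}, {"hand": 50, "x": 0.172, "y": -0.03, "z": 0.062, "ax": 0, "ay": 0, "az": 0.093}, {"hand": 50, "x": 0.172, "y": -0.03, "z": 0.062, "ax": 0, "ay": 0, "az": 0.093}, {"hand": 50, "x": 0.172, "y": -0.03, "z": 0.062, "ax": 0, "ay": 0, "az": 0.093}]'

```text
t: 5.78
tool_pos: [0.5646, 0.2285, 0.279]
orientation: [2.181, 2.26, 0.001]
force: [0.5, 0.4, -2.6]
opening: 0.0555
gripper_force: 30.0
```

```bash
python3 - <<'E'
from h import *
to(.564,.2307,.28,2.0)
o=[]
for n in('top','scene'):
    im,d,W=cloud(n);np.savez(f'{n}1.npz',im=im,W=W)
    s=read_state();u,v=proj(n,s['tool_pos']-[0,0,.18])[0];u,v=int(u),int(v);print(n,u,v)
    x0,y0=max(u-50,0),max(v-50,0)
    o.append(cv2.convertScaleAbs(cv2.resize(im[y0:y0+100,x0:x0+100],(400,400),interpolation=2),alpha=1.5))
cv2.imwrite('pics/held.png',np.hstack(o))
E
```

```text
shift [ 0.0022 -0.0005 -0.001 ] turn [ 0.001 -0.     0.001] t 5.78 pos [0.5646 0.2285 0.279 ] closedir 2.04 q6 0.26 F [ 0.5  0.4 -2.6] open 0.0555 grip 30.0
top 171 207
scene 201 120
```

View pics/held.png

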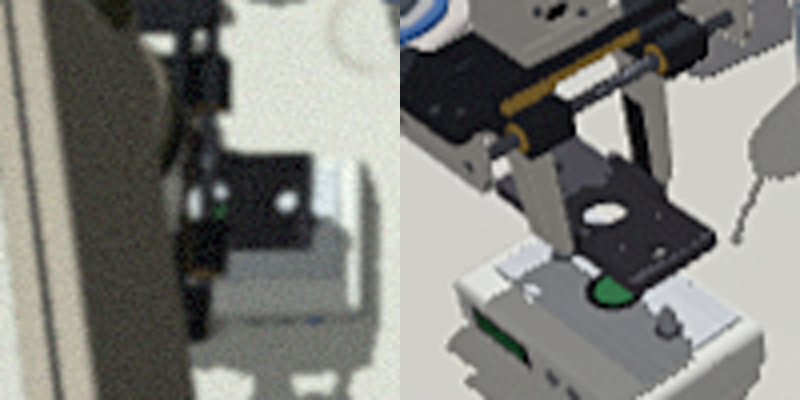

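```bash
python3 - <<'E'
from h import *
s=read_state();zb=s['tool_pos'][2]-.190;print(zb)
T=np.load('top1.npz')['im'].max(2);S=np.load('scene1.npz')['im'].max(2)
def bl(n,m,box,z):
    x0,y0,x1,y1=box;k,l,st,c=cv2.connectedComponentsWithStats(m[y0:y1,x0:x1].astype(np.uint8))
    for i in range(1,k):
        if 5<st[i,4]<200:
            u,v=c[i]+[x0,y0];print(n,st[i,4],np.round([u,v],1),np.round(onplane(n,u,v,z)[:2]*1000,1))
bl('top',T>70,(180,199,197,216),zb+.005)
bl('scene',S>80,(193,115,212,131),zb+.005)
W=np.load('top1.npz')['W']
# plate outline, right edge
m=(abs(W[...,2]-zb-.01)<.006)&(T<75)&(np.arange(560)[None]>178)&(np.arange(560)[None]<202)
p=W[m]*1000;print(len(p),np.percentile(p,[1,50,99],axis=0).round(1))
E
```

```text
0.08928362914954441
top 22 [192.3 207. ] [566.7 183.3]
scene 40 [201.5 123. ] [563.4 227.3]
514 [[538.4 169.5  93.8]
 [570.3 193.2  99.4]
 [970.  231.6 104.8]]
```

Call:
carry_out --targets '[{"hand": 50, "x": 0.0023, "y": -0.0004, "z": 0.01, "ax": 0, "ay": 0, "az": 0}, {"hand": 50, "x": 0.0023, "y": -0.0004, "z": 0.025, "ax": 0, "ay": 0, "az": 0}, {"hand": 50, "x": 0.0023, "y": -0.0004, "z": 0.03, "ax": 0, "ay": 0, "az": 0}, {"hand": 50, "x": 0.0023, "y": -0.0004, "z": 0.034, "ax": 0, "ay": 0, "az": 0}, {"hand": 50, "x": 0.0023, "y": -0.0004, "z": 0.037, "ax": 0, "ay": 0, "az": 0}, {"hand": 50, "x": 0.0023, "y": -0.0004, "z": 0.039, "ax": 0, "ay": 0, "az": 0}, {"hand": 50, "x": 0.0023, "y": -0.0004, "z": 0.039, "ax": 0, "ay": 0, "az": 0}]'

```text
t: 6.75
tool_pos: [0.5634, 0.2317, 0.2393]
orientation: [2.18, 2.262, 0.0]
force: [-0.7, -0.1, -1.3]
opening: 0.0556
gripper_force: 30.0
```

```bash
python3 -c "
from h import *
to(.564,.2307,.228,2.0);print(read_state()['wrist_torque'])"
```

```text
shift [-0.0011  0.0006  0.0113] turn [0.    0.    0.002] t 6.75 pos [0.5634 0.2317 0.2393] closedir 2.12 q6 0.27 F [-0.7 -0.1 -1.3] open 0.0556 grip 30.0
[-0.05348271  0.03944352 -0.00397096]
```

Call:
carry_out --targets '[{"hand": 50, "x": -0.0006, "y": 0.0003, "z": 0.003, "ax": 0, "ay": 0, "az": 0}, {"hand": 50, "x": -0.0006, "y": 0.0003, "z": 0.005, "ax": 0, "ay": 0, "az": 0}, {"hand": 50, "x": -0.0006, "y": 0.0003, "z": 0.006, "ax": 0, "ay": 0, "az": 0}, {"hand": 50, "x": -0.0006, "y": 0.0003, "z": 0.006, "ax": 0, "ay": 0, "az": 0}]'

```text
t: 7.25
tool_pos: [0.5636, 0.2312, 0.2331]
orientation: [-2.18, -2.262, 0.0]
force: [-0.7, 0.5, -2.0]
opening: 0.0553
gripper_force: 30.0
```

```bash
python3 -c "
from h import *
to(.564,.2307,.228,2.0);print(read_state()['wrist_torque'])"
```

```text
shift [-0.0005  0.0004  0.0051] turn [-0.     0.     0.002] t 7.25 pos [0.5636 0.2312 0.2331] closedir 2.12 q6 0.27 F [-0.7  0.5 -2. ] open 0.0553 grip 30.0
[-0.0575572   0.09085229 -0.03823806]
```

Call:
carry_out --targets '[{"hand": 50, "x": 0, "y": 0, "z": 0.002, "ax": 0, "ay": 0, "az": 0}, {"hand": 50, "x": 0, "y": 0, "z": 0.0035, "ax": 0, "ay": 0, "az": 0}, {"hand": 50, "x": 0, "y": 0, "z": 0.0045, "ax": 0, "ay": 0, "az": 0}, {"hand": 50, "x": 0, "y": 0, "z": 0.0045, "ax": 0, "ay": 0, "az": 0}]'

```text
t: 7.75
tool_pos: [0.5636, 0.2312, 0.2286]
orientation: [-2.18, -2.262, 0.0]
force: [0.0, -0.2, -1.7]
opening: 0.0556
gripper_force: 30.0
```

```bash
python3 -c "
from h import *
to(.564,.2307,.228,2.0);print(read_state()['wrist_torque'])"
```

```text
shift [-0.0005  0.0004  0.0006] turn [-0.    -0.     0.002] t 7.75 pos [0.5636 0.2312 0.2286] closedir 2.12 q6 0.27 F [ 0.  -0.2 -1.7] open 0.0556 grip 30.0
[-0.11809362  0.05155512  0.01476203]
```

Within 0.6 mm of the seat; press slightly and release.

Call:
carry_out --targets '[{"hand": 50, "x": 0, "y": 0, "z": 0.001, "ax": 0, "ay": 0, "az": 0}, {"hand": 50, "x": 0, "y": 0, "z": 0.001, "ax": 0, "ay": 0, "az": 0}]'

```text
t: 8.0
tool_pos: [0.5637, 0.2312, 0.2283]
orientation: [2.18, 2.262, 0.0]
force: [-4.2, -1.7, 4.0]
opening: 0.0559
gripper_force: 30.0
```

Call:
carry_out --targets '[{"hand": 90, "x": 0, "y": 0, "z": 0.001, "ax": 0, "ay": 0, "az": 0}, {"hand": 90, "x": 0, "y": 0, "z": 0.0, "ax": 0, "ay": 0, "az": 0}, {"hand": 90, "x": 0, "y": 0, "z": 0.0, "ax": 0, "ay": 0, "az": 0}, {"hand": 90, "x": 0, "y": 0, "z": 0.0, "ax": 0, "ay": 0, "az": 0}, {"hand": 90, "x": 0, "y": 0, "z": -0.03, "ax": 0, "ay": 0, "az": 0}, {"hand": 90, "x": 0, "y": 0, "z": -0.08, "ax": 0, "ay": 0, "az": 0}, {"hand": 90, "x": 0, "y": 0, "z": -0.13, "ax": 0, "ay": 0, "az": 0}, {"hand": 90, "x": -0.03, "y": 0, "z": -0.15, "ax": 0, "ay": 0, "az": 0}]'

```text
t: 9.0
tool_pos: [0.5653, 0.2024, 0.3821]
orientation: [2.175, 2.263, 0.009]
force: [0.8, -0.8, -0.8]
opening: 0.0833
gripper_force: 0.0
```

```bash
python3 -c "
from h import *
to(.458,-.193,.30,17.8)"
```

```text
shift [-0.391  -0.1233  0.0807] turn [ 0.006 -0.001 -0.271] t 9.0 pos [0.5653 0.2024 0.3821] closedir 2.26 q6 0.22 F [ 0.8 -0.8 -0.8] open 0.0833 grip 0.0
```

Call:
carry_out --targets '[{"hand": 60, "x": -0.04, "y": -0.013, "z": 0, "ax": 0, "ay": 0, "az": -0.03}, {"hand": 60, "x": -0.095, "y": -0.03, "z": 0, "ax": 0, "ay": 0, "az": -0.08}, {"hand": 60, "x": -0.15, "y": -0.047, "z": 0, "ax": 0, "ay": 0, "az": -0.13}, {"hand": 60, "x": -0.21, "y": -0.066, "z": 0, "ax": 0, "ay": 0, "az": -0.17}, {"hand": 60, "x": -0.26, "y": -0.082, "z": 0, "ax": 0, "ay": 0, "az": -0.22}, {"hand": 60, "x": -0.315, "y": -0.1, "z": 0.01, "ax": 0, "ay": 0, "az": -0.27}, {"hand": 60, "x": -0.36, "y": -0.114, "z": 0.04, "ax": 0, "ay": 0, "az": -0.27}, {"hand": 60, "x": -0.388, "y": -0.123, "z": 0.07, "ax": 0, "ay": 0, "az": -0.27}]'

```text
t: 10.0
tool_pos: [0.4555, -0.1932, 0.3075]
orientation: [1.857, 2.532, -0.0]
force: [-0.4, -0.4, -0.4]
opening: 0.0557
gripper_force: 0.0
```

```bash
python3 - <<'E'
from h import *
to(.458,-.193,.30,17.8)
im,d,W=cloud('top')
a=im[180:250,140:230];c=im[225:285,325:415]
im2,d2,W2=cloud('scene');b=im2[110:190,150:250];e=im2[250:330,270:370]
o=[cv2.convertScaleAbs(cv2.resize(x,(400,300),interpolation=2),alpha=1.5) for x in(a,c,b,e)]
cv2.imwrite('pics/c2.png',np.vstack([np.hstack(o[:2]),np.hstack(o[2:])]))
Z=W[185:245,140:222,2];P=W[185:245,140:222];dk=im[185:245,140:222].max(2)<75
m=dk&(Z>.042)&(Z<.065);p=P[m];print('mask z',len(p),np.nanmedian(p[:,2]),'xy',cv2.minAreaRect((p[:,:2]*1000).astype(np.float32)))
E
```

```text
shift [-0.0005  0.0024  0.0075] turn [ 0.001  0.001 -0.005] t 10.0 pos [ 0.4555 -0.1932  0.3075] closedir 17.49 q6 -0.81 F [-0.4 -0.4 -0.4] open 0.0557 grip 0.0
mask z 1043 0.048895533371055344 xy ((563.4661254882812, 231.5195770263672), (55.32516098022461, 119.10465240478516), 1.961452603340149)
```

View pics/c2.png

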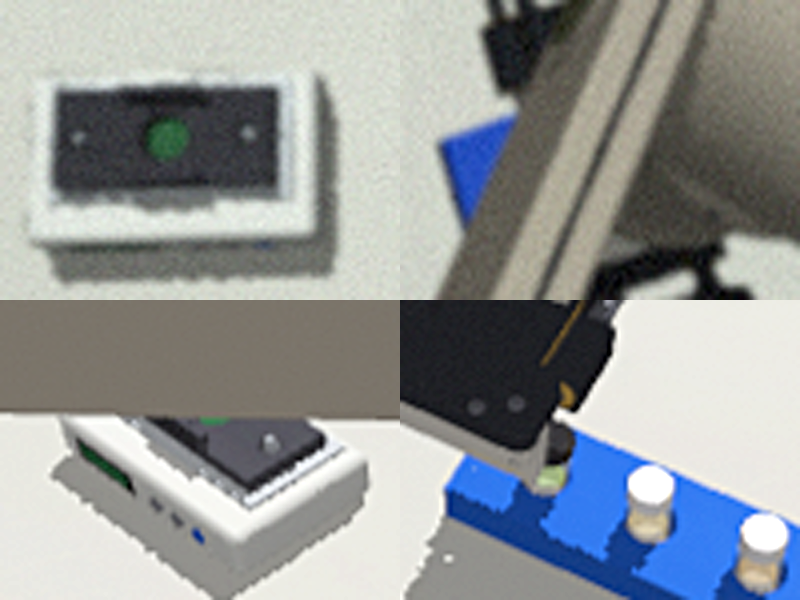

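Call:
carry_out --newtons 10 --targets '[{"hand": 60, "x": 0, "y": 0.002, "z": 0.015, "ax": 0, "ay": 0, "az": 0}, {"hand": 60, "x": 0, "y": 0.002, "z": 0.035, "ax": 0, "ay": 0, "az": 0}, {"hand": 60, "x": 0, "y": 0.002, "z": 0.055, "ax": 0, "ay": 0, "az": 0}, {"hand": 60, "x": 0, "y": 0.002, "z": 0.07, "ax": 0, "ay": 0, "az": 0}, {"hand": 60, "x": 0, "y": 0.002, "z": 0.078, "ax": 0, "ay": 0, "az": 0}, {"hand": 60, "x": 0, "y": 0.002, "z": 0.078, "ax": 0, "ay": 0, "az": 0}]'

```text
t: 10.85
tool_pos: [0.4582, -0.1901, 0.2295]
orientation: [-1.855, -2.535, -0.0]
force: [-1.1, 0.3, -0.3]
opening: 0.0559
gripper_force: 0.0
```

```bash
python3 - <<'E'
from h import *
to(.458,-.193,.219,17.8)
im,d,W=cloud('scene')
cv2.imwrite('pics/v1.png',cv2.convertScaleAbs(cv2.resize(im[250:330,270:370],(800,600),interpolation=2),alpha=1.5))
E
```

```text
shift [-0.0027 -0.0011  0.0105] turn [-0.    -0.    -0.003] t 10.85 pos [ 0.4582 -0.1901  0.2295] closedir 17.62 q6 -0.8 F [-1.1  0.3 -0.3] open 0.0559 grip 0.0
```

View pics/v1.png

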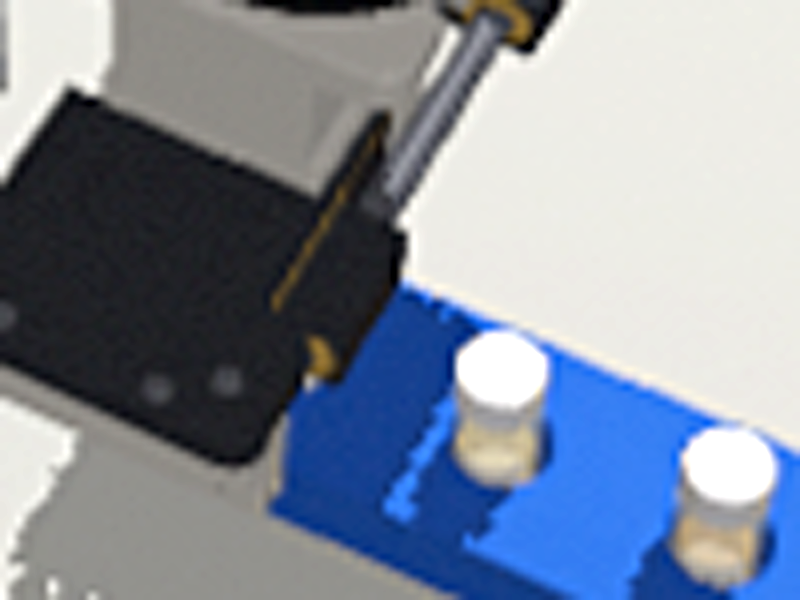

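Call:
carry_out --newtons 10 --targets '[{"hand": 60, "x": -0.0025, "y": -0.001, "z": 0.006, "ax": 0, "ay": 0, "az": 0}, {"hand": 60, "x": -0.0025, "y": -0.001, "z": 0.01, "ax": 0, "ay": 0, "az": 0}, {"hand": 60, "x": -0.0025, "y": -0.001, "z": 0.01, "ax": 0, "ay": 0, "az": 0}, {"hand": 10, "x": -0.0025, "y": -0.001, "z": 0.01, "ax": 0, "ay": 0, "az": 0}, {"hand": 10, "x": -0.0025, "y": -0.001, "z": 0.01, "ax": 0, "ay": 0, "az": 0}, {"hand": 10, "x": -0.0025, "y": -0.001, "z": 0.01, "ax": 0, "ay": 0, "az": 0}, {"hand": 10, "x": -0.0025, "y": -0.001, "z": 0.01, "ax": 0, "ay": 0, "az": 0}, {"hand": 10, "x": -0.0025, "y": -0.001, "z": 0.01, "ax": 0, "ay": 0, "az": 0}]'

```text
t: 11.9
tool_pos: [0.458, -0.1932, 0.2198]
orientation: [1.856, 2.535, -0.0]
force: [0.3, 0.3, 0.0]
opening: 0.0185
gripper_force: 10.0
```

```bash
python3 -c "
from h import *
to(.458,-.193,.219,17.8)"
```

```text
shift [0.0002 0.0001 0.0008] turn [ 0.     0.    -0.004] t 11.9 pos [ 0.458  -0.1932  0.2198] closedir 17.59 q6 -0.81 F [0.3 0.3 0. ] open 0.0185 grip 10.0
```

Call:
carry_out --targets '[{"hand": 10, "x": 0, "y": 0, "z": -0.01, "ax": 0, "ay": 0, "az": 0}, {"hand": 10, "x": 0, "y": 0, "z": -0.03, "ax": 0, "ay": 0, "az": 0}, {"hand": 10, "x": 0, "y": 0, "z": -0.06, "ax": 0, "ay": 0, "az": 0}, {"hand": 10, "x": 0, "y": 0, "z": -0.09, "ax": 0, "ay": 0, "az": 0}, {"hand": 10, "x": 0, "y": 0, "z": -0.12, "ax": 0, "ay": 0, "az": 0}, {"hand": 10, "x": 0, "y": 0, "z": -0.145, "ax": 0, "ay": 0, "az": 0}, {"hand": 10, "x": 0, "y": 0, "z": -0.15, "ax": 0, "ay": 0, "az": 0}]'

```text
t: 12.78
tool_pos: [0.4584, -0.1934, 0.3724]
orientation: [1.853, 2.532, 0.001]
force: [0.0, 0.8, -0.2]
opening: 0.0191
gripper_force: 10.0
```

```bash
python3 -c "
from h import *
to(.5636,.2313,.36,-30)"
```

```text
shift [0.3731 0.2286 0.012 ] turn [0.004 0.002 0.831] t 12.78 pos [ 0.4584 -0.1934  0.3724] closedir 17.59 q6 -0.81 F [ 0.   0.8 -0.2] open 0.0191 grip 10.0
```

Call:
carry_out --targets '[{"hand": 10, "x": 0.02, "y": 0.012, "z": 0, "ax": 0, "ay": 0, "az": 0.05}, {"hand": 10, "x": 0.05, "y": 0.031, "z": 0, "ax": 0, "ay": 0, "az": 0.13}, {"hand": 10, "x": 0.085, "y": 0.052, "z": 0, "ax": 0, "ay": 0, "az": 0.21}, {"hand": 10, "x": 0.12, "y": 0.074, "z": 0, "ax": 0, "ay": 0, "az": 0.29}, {"hand": 10, "x": 0.155, "y": 0.095, "z": 0, "ax": 0, "ay": 0, "az": 0.37}, {"hand": 10, "x": 0.19, "y": 0.116, "z": 0, "ax": 0, "ay": 0, "az": 0.45}, {"hand": 10, "x": 0.225, "y": 0.138, "z": 0, "ax": 0, "ay": 0, "az": 0.53}, {"hand": 10, "x": 0.25, "y": 0.153, "z": 0, "ax": 0, "ay": 0, "az": 0.61}]'

```text
t: 13.78
tool_pos: [0.5281, 0.0931, 0.3686]
orientation: [-2.532, -1.858, 0.002]
force: [-0.2, 0.1, -1.0]
opening: 0.0184
gripper_force: 10.0
```

```bash
python3 -c "
from h import *
to(.5636,.2313,.32,-30)"
```

```text
shift [ 0.1425 -0.0075  0.0485] turn [-0.001  0.001  0.219] t 13.78 pos [0.5281 0.0931 0.3686] closedir -17.45 q6 0.38 F [-0.2  0.1 -1. ] open 0.0184 grip 10.0
```

Call:
carry_out --targets '[{"hand": 10, "x": 0.03, "y": -0.002, "z": 0, "ax": 0, "ay": 0, "az": 0.06}, {"hand": 10, "x": 0.065, "y": -0.003, "z": 0, "ax": 0, "ay": 0, "az": 0.12}, {"hand": 10, "x": 0.1, "y": -0.005, "z": 0, "ax": 0, "ay": 0, "az": 0.18}, {"hand": 10, "x": 0.13, "y": -0.007, "z": 0.01, "ax": 0, "ay": 0, "az": 0.22}, {"hand": 10, "x": 0.1425, "y": -0.0075, "z": 0.02, "ax": 0, "ay": 0, "az": 0.22}, {"hand": 10, "x": 0.1425, "y": -0.0075, "z": 0.035, "ax": 0, "ay": 0, "az": 0.22}, {"hand": 10, "x": 0.1425, "y": -0.0075, "z": 0.045, "ax": 0, "ay": 0, "az": 0.22}, {"hand": 10, "x": 0.1425, "y": -0.0075, "z": 0.045, "ax": 0, "ay": 0, "az": 0.22}]'

```text
t: 14.78
tool_pos: [0.5631, 0.2285, 0.3232]
orientation: [-2.721, -1.57, 0.004]
force: [0.2, 0.0, 0.2]
opening: 0.0185
gripper_force: 10.0
```

```bash
python3 - <<'E'
from h import *
to(.5636,.2313,.273,-30)
p=read_state()['tool_pos']
im,d,W=cloud('scene');np.savez('s3.npz',im=im,W=W)
B=p-[0,0,.214];T=p-[0,0,.160]
print('bottom,top expected px',proj('scene',[B,T]).round(1))
u,v=proj('scene',B)[0].astype(int)
x0,y0=u-40,v-40
print(x0,y0);cv2.imwrite('pics/v3.png',cv2.convertScaleAbs(cv2.resize(im[y0:y0+60,x0:x0+80],(800,600),interpolation=2),alpha=1.6))
E
```

```text
shift [ 0.0028 -0.0009  0.0502] turn [-0.002  0.002 -0.   ] t 14.78 pos [0.5631 0.2285 0.3232] closedir -30.01 q6 0.83 F [0.2 0.  0.2] open 0.0185 grip 10.0
bottom,top expected px [[200.  117.4]
 [195.9  96.5]]
159 77
```

View pics/v3.png

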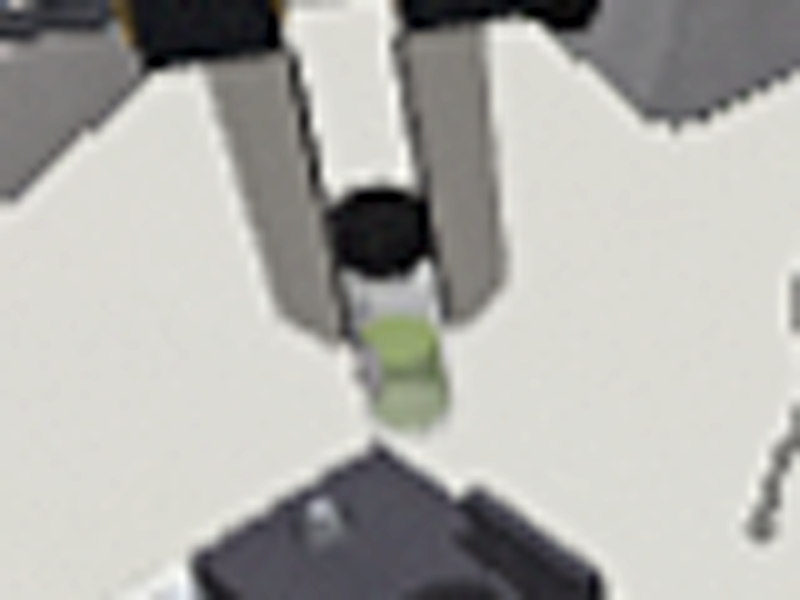

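Call:
carry_out --targets '[{"hand": 10, "x": 0.0028, "y": -0.0009, "z": 0.01, "ax": 0, "ay": 0, "az": 0}, {"hand": 10, "x": 0.0028, "y": -0.0009, "z": 0.02, "ax": 0, "ay": 0, "az": 0}, {"hand": 10, "x": 0.0028, "y": -0.0009, "z": 0.03, "ax": 0, "ay": 0, "az": 0}, {"hand": 10, "x": 0.0028, "y": -0.0009, "z": 0.038, "ax": 0, "ay": 0, "az": 0}, {"hand": 10, "x": 0.0028, "y": -0.0009, "z": 0.044, "ax": 0, "ay": 0, "az": 0}, {"hand": 10, "x": 0.0028, "y": -0.0009, "z": 0.047, "ax": 0, "ay": 0, "az": 0}, {"hand": 10, "x": 0.0028, "y": -0.0009, "z": 0.048, "ax": 0, "ay": 0, "az": 0}, {"hand": 10, "x": 0.0028, "y": -0.0009, "z": 0.048, "ax": 0, "ay": 0, "az": 0}]'

```text
t: 15.82
tool_pos: [0.5643, 0.2325, 0.277]
orientation: [2.72, 1.572, 0.001]
force: [1.1, -0.3, -0.0]
opening: 0.0185
gripper_force: 10.0
```

```bash
python3 - <<'E'
from h import *
im,d,W=cloud('scene')
to(.5636,.2313,.273,-30)
p=read_state()['tool_pos']
B=p-[0,0,.214];T=p-[0,0,.160];C=[.5636,.2313,.048]
uv=proj('scene',[B,T,C]);u,v=uv[0].astype(int)
x0,y0=u-40,v-38;print('crop px bottom,top,window',((uv-[x0,y0])*10+5).round())
cv2.imwrite('pics/v4.png',cv2.convertScaleAbs(cv2.resize(im[y0:y0+60,x0:x0+80],(800,600),interpolation=2),alpha=1.6))
E
```

```text
shift [-0.0014 -0.      0.0041] turn [ 0.    -0.     0.001] t 15.88 pos [0.5644 0.2325 0.2771] closedir -29.97 q6 0.83 F [-0.7 -1.  -0.9] open 0.0189 grip 10.0
crop px bottom,top,window [[410. 391.]
 [372. 198.]
 [421. 446.]]
```

View pics/v4.png

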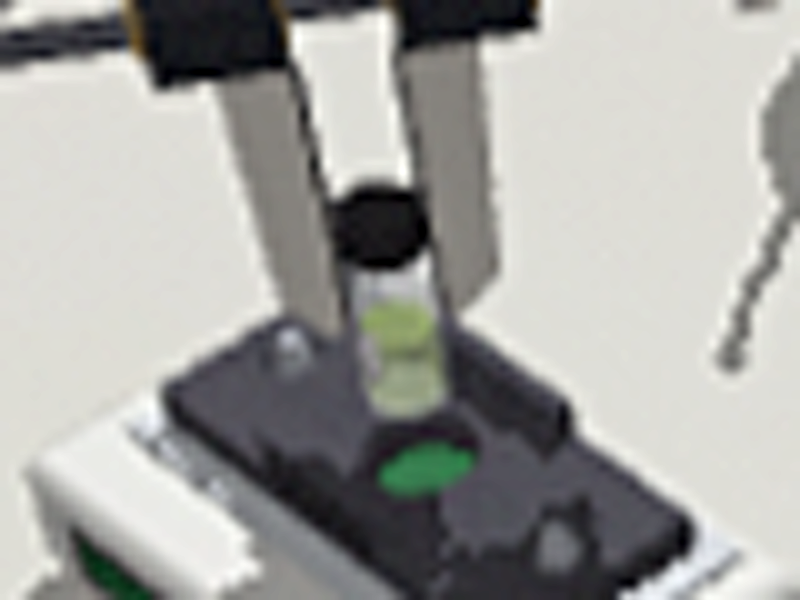

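Call:
carry_out --targets '[{"hand": 10, "x": -0.001, "y": 0, "z": 0.002, "ax": 0, "ay": 0, "az": 0}, {"hand": 10, "x": -0.001, "y": 0, "z": 0.003, "ax": 0, "ay": 0, "az": 0}, {"hand": 10, "x": -0.001, "y": 0, "z": 0.003, "ax": 0, "ay": 0, "az": 0}, {"hand": 10, "x": -0.001, "y": 0, "z": 0.003, "ax": 0, "ay": 0, "az": 0}, {"hand": 10, "x": -0.001, "y": 0, "z": 0.003, "ax": 0, "ay": 0, "az": 0}, {"hand": 10, "x": -0.001, "y": 0, "z": 0.003, "ax": 0, "ay": 0, "az": 0}]'

```text
t: 16.62
tool_pos: [0.5637, 0.2316, 0.2737]
orientation: [2.72, 1.572, 0.0]
force: [-0.6, 0.8, -0.4]
opening: 0.0181
gripper_force: 10.0
```

```bash
python3 - <<'E'
from h import *
to(.5636,.2313,.273,-30)
s=read_state()
if abs(s['dq']).max()<.03 and s['gripper_force']>5: print(robot.close_job())
else: print(s['dq'])
E
```

```text
shift [-0.0004  0.      0.0007] turn [ 0.    -0.     0.001] t 16.62 pos [0.5637 0.2316 0.2737] closedir -29.97 q6 0.83 F [-0.6  0.8 -0.4] open 0.0181 grip 10.0
the job is handed in; nothing more can be done
None
```

The job was handed in at 16.6 s (the verdict was not shown): the mask plate was measured flush on the reader's seat over both pins and let go, and the gripper is holding the black-capped vial upright, centred over the window to within about 1 mm by my measurements, and about 1.2 cm above the plate.

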